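# Hold a heat sink level over its assembly cradle

### The job

First stand the cradle's clamp lever straight up and leave it standing. Then pick up the long heat sink by its balance point and hold it still and level about 10 cm above the cradle's two supports, centred over the cradle and lined up with it, bare finned end towards the lever and transformer away from it, so that I can wire it from below; finish while still holding it there. Leave everything else on the bench where it is.

Things in the scene. Friction and masses are not known exactly. Their poses are not given: they have to be found in the camera images.
- heatsink: Loose aluminium heat sink, 260 mm along its x, 0.45-0.85 kg, lying flat; origin under mid-length on its underside, z up. Finned bar 40 wide (y), 40 high from x = -130 to +70, fins lengthwise, solid to grip across its sides. Steel and copper transformer, 40 wide, top 60 above the underside, at x = +75 to +125. The 8 mm base runs on to x = +130. Balance point at x = +35, on the bar.
- balance_point (a point): The heat sink's centre of mass, inside the finned bar: 35 mm from the middle of the length towards the transformer, on the centre line, 26 mm above the underside. Axes as the heat sink's.
- cradle: Cradle fixed to the bench, z up, origin on the bench under the middle of the heat sink's place. Steel plate x = -205 to +140, 90 wide, 8 thick. Two U supports at x = -30 and +100: 16 thick, slot 47 wide (y), slot floor 30 and cheeks 50 above the bench. Lever post 88 tall at x = -180. Heat sink goes mid-length over the origin, along x, fins towards the lever (-x), transformer to +x. All mm.
- cradle_seat (a point): Middle of the cradle at the height of the supports' slot floors, 30 mm above the bench over the cradle's origin. Axes as the cradle's.
- clamp_lever (a joint): Angle of the clamp lever (rad): 0 = lying level, reaching inwards over the cradle along its +x; grows as the knob is raised; 1.571 = straight up; stops at 0 and at 2.4 (leaning outwards). Light stiff hinge (about 1 N at the knob), stays where it is left. Its grip turns, and may creep a little, between pinching fingers.
- lever_knob (a point): Centre of the black roller-shaped grip, a cylinder 22 mm across and 26 mm long lying parallel to the hinge axis with flat ends, at the end of the flat 12 mm wide steel clamp lever, 100 mm from the hinge axis.
- lever_hinge (a point): The lever's hinge axis: parallel to the cradle's y, 75 mm above the bench, at x = -180 mm in the cradle's frame. Origin in the middle of the post, whose cheeks are 34 mm wide over all.
- fan: Bystander: small black square fan, 50 x 50 x 20 mm, lying flat on the bench.
- breaker: Bystander: white two-pole circuit breaker, 80 x 36 mm and 68 mm tall, standing on the bench.
- screw_cup: Bystander: small open steel cup, 56 mm across, 35 mm tall.
- drive: Bystander: flat aluminium disk drive, 100 x 70 x 12 mm.
- small_sink: Bystander: small square finned heat sink, 45 x 45 x 28 mm.
- screwdriver: Bystander: screwdriver lying on the bench, about 200 mm long.
- tape: Bystander: roll of black tape lying flat, 70 mm across, 18 mm high.

How it is judged:
By the outcome, as a careful person would: the job done as asked, in the order asked, and still so for the second after the job is handed in, while the arm keeps its last pose, push and grip.
It also fails if it takes over 64 s, if anything falls off the work surface, if the arm or the gripper's body presses on something with over 40 N, if the wrist force passes 120 N, or if a joint passes its speed limit or range.

### The arm

A 6-joint arm with a two-finger parallel gripper is mounted at the origin on the work surface. World frame = base frame: x ahead of the robot, y to its left, z up, the work surface at z = 0. Lengths are in m, angles in rad, forces in N, time in s.
With the tool pointing down it reaches from about 0.3 to 0.775 m from the base axis. Payload 14.6 kg.
Tool frame: the origin (TCP) lies on the centre line of the jaws, within the pads' length; the fingertips stand 14 mm ahead of it and the grasp point (between the pads) lies 5 mm behind it; x points along the fingers, y is the direction in which the jaws open and shut, and the axes are right-handed (so a half turn about x gives the same grasp; the last joint's range is limited). The gripper opens to 94 mm and grips with 3 to 60 N. Pads are 16 mm wide; open, the fingers measure 119 mm over their backs; the gripper's body (75 mm by 177 mm) begins 78 mm behind the grasp point.
Start: joints at [1.087, 0.3, 1.521, -0, 1.321, -0.067], TCP at [0.223, 0.503, 0.219] pointing down, gripper open.
Joint ranges: [-3.03, 3.03], [-0.79, 2.21], [0.23, 2.52], [-1.04, 4.18], [0, 3.07], [-2.55, 2.55]. Speed limits (rad/s): [2.22, 2.22, 2.57, 3.14, 3.14, 3.14].

### API

Orientations are given as [roll, pitch, yaw] about the fixed x, y, z axes, in that order (R = Rz(yaw) Ry(pitch) Rx(roll)).
In Python, from station import * gives the robot as it stands. The module is installed in compiled form; this text tells all that it offers.
- The arm moves only by the shell command python3 -m handwheel 'ROWS' [FORCE]. ROWS is JSON, a list of rows, each a list of 3 entries, a list of its own where there are three numbers: the shift along the tool's x, y, z in mm, then the turn about the tool's x in rad, then the gripper command: -1 is fully open, 1 is shut, values between are in proportion. In form: [[[dx, dy, dz], spin, gripper], ...]. A call has exactly 5 rows; each row is the pose to reach, as a shift and turn from the pose measured when the call began, along the tool's axes at that moment; what a row does not reach only later rows make up. A row lasts 1/10 s, in which the tool goes at most 50 mm and 8.59 degrees, less where a joint would pass 70% of its speed; a pose out of reach is approached as far as the arm can. A call with a gripper value outside its range is refused whole. The fingers move at their own pace and stop on an object; FORCE is the grip in N (left out, the last holds). Time passes only in rows, so rows that repeat a pose let the fingers close, or fill a call up. It gives the time, the measured TCP pose, the force and the opening at its end, in the units of the state.
- get_obs(): the state, without advancing time (a new reading comes with each control period).
- camera(name): name is "side" or "top"; returns (picture, depth): 384x512x3 uint8, blue, green, red; 384x512 float32, m along the optical axis (not along the pixel's ray), 0 where there is no reading.
- camera_info(name): a dict with "fx", "fy", "cx", "cy" (pixels), "extrinsics" (4x4, takes a point from camera to world coordinates). Camera axes: x right, y down, z forward; pixel columns grow to the right and rows downward; lengths in m; the calibration is good to about 2 mm. A picture is of the moment at which its call begins. camera_info takes no time and is no camera call.
- hand_in(): hands the job in, once; it reports no verdict.
The state is a dict: "time_s": time; "qpos": joint angles; "joint_vel": joint speeds; "tau": joint torques, N m; "ee_pos": TCP position; "eef_rot": TCP orientation; "force": force on the tool from outside, world axes, zero at the start; "moment": the same for the moment, N m; "grip_width": finger opening in m.
Only numpy, scipy, OpenCV 4.12 (cv2) and the standard library are available. Lean on these libraries where they do the work, as an engineer would, in place of code of your own. Each camera call takes 0.05 s, during which the arm holds its last target. There are 200 camera calls.

## Working session

There is one attempt and no reset: what is moved stays moved. The work goes in short steps, Python scripts to look and compute and a shell command to move; the robot and the scene stay as the last step left them, time stands still between calls to the robot, and variables do not carry over. Pictures are saved under pics/ and viewed, about 8 in all and at most 12, crops included, and the job is handed in when it is done.

```bash
mkdir -p pics; cat > h.py <<'E'
from station import *
import numpy as np, cv2
from scipy.spatial.transform import Rotation as R
def snap(n,f):
    p,d=camera(n); cv2.imwrite('pics/'+f+'.png',p); np.save('pics/'+f+'.npy',d); return p,d
def world(n,d,u,v,z=None):
    i=camera_info(n);E=np.array(i['extrinsics']);r=np.array([(u-i['cx'])/i['fx'],(v-i['cy'])/i['fy'],1])
    if z is None:
        s=np.median(d[int(v)-1:int(v)+2,int(u)-1:int(u)+2])
    else: s=(z-E[2,3])/(E[:3,:3]@r)[2]
    return E[:3,:3]@(r*s)+E[:3,3]
def st():
    o=get_obs(); 
    for k in('time_s','ee_pos','eef_rot','force','grip_width','qpos'): print(k,np.round(o[k],4).tolist())
    return o
E
python3 - <<'E'
from h import *
for n in('top','side'):
    p,d=snap(n,n+'1'); cv2.imwrite(f'pics/{n}1.png',cv2.resize(p,(800,600),interpolation=cv2.INTER_CUBIC))
    i=camera_info(n);print(n,i['fx'],i['cx'],i['cy'],np.round(i['extrinsics'],3).tolist())
o=st();print(R.from_euler('xyz',o['eef_rot']).as_matrix().round(3))
E
```

```text
top 441.2743191748562 247.2004504777021 192.8174233457657 [[0.023, -0.979, 0.205, 0.325], [-1.0, -0.024, 0.001, 0.022], [0.004, -0.205, -0.979, 1.431], [0.0, 0.0, 0.0, 1.0]]
side 366.6145526784395 256.775359102647 197.3202373907143 [[0.668, -0.576, 0.471, 0.107], [-0.744, -0.531, 0.405, -0.426], [0.017, -0.621, -0.784, 0.898], [0.0, 0.0, 0.0, 1.0]]
time_s 0.1
ee_pos [0.2226, 0.5027, 0.219]
eef_rot [-1.6068, 1.5698, -2.0237]
force [-0.4461, -0.1109, 1.0359]
grip_width 0.0942
qpos [1.0874, 0.3004, 1.5215, -0.0, 1.3207, -0.0666]
[[-0.     0.405  0.914]
 [-0.001  0.914 -0.405]
 [-1.    -0.001 -0.   ]]
```

View pics/top1.png

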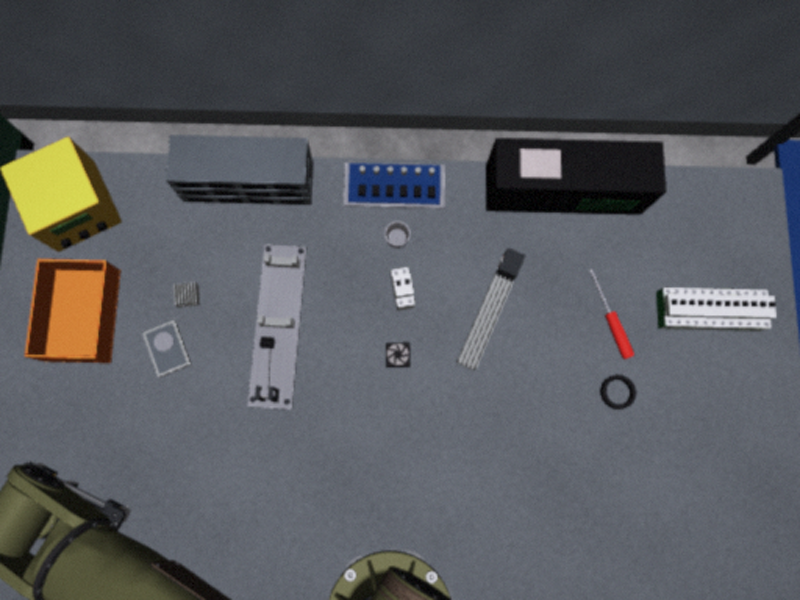

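View pics/side1.png

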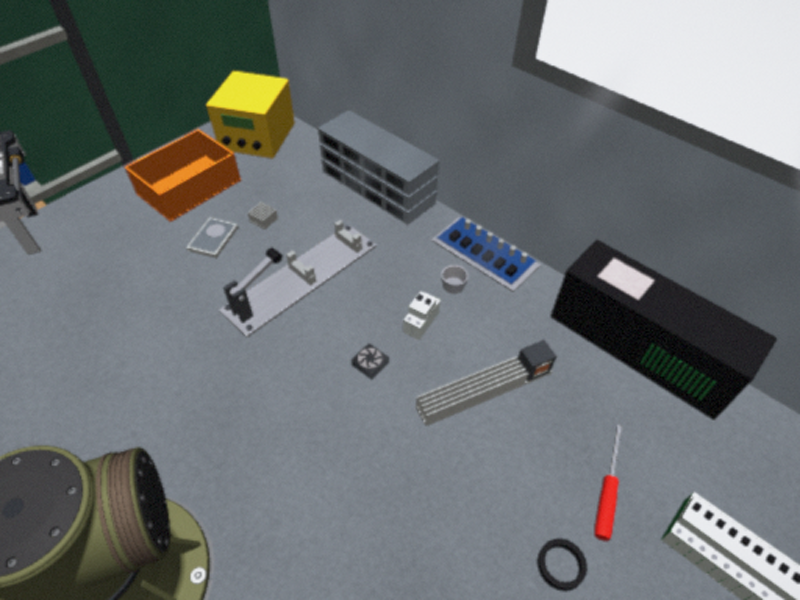

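```bash
python3 - <<'E'
from h import *
d=np.load('pics/top1.npy');p=cv2.resize(cv2.imread('pics/top1.png'),(512,384),interpolation=cv2.INTER_AREA)
a=cv2.resize(p[150:270,150:205],None,fx=5,fy=5,interpolation=cv2.INTER_CUBIC)
b=cv2.resize(p[150:270,285:345],None,fx=5,fy=5,interpolation=cv2.INTER_CUBIC)
cv2.imwrite('pics/c1.png',np.hstack([a,b]))
for n,u,v,z in [('FL',265,245,.008),('FR',306,248,.008),('NL',248,406,.008),('NR',292,408,.008),('knob',267,342,None)]:
    print(n,world('top',d,u/1.5625,v/1.5625,z).round(4))
for n,u,v in [('hsend',469,364),('tr',512,262),('bar',490,312)]: print(n,world('top',d,u/1.5625,v/1.5625).round(4))
# depth point cloud of heat sink
i=camera_info('top');E=np.array(i['extrinsics']);V,U=np.mgrid[0:384,0:512]
P=np.stack([(U-i['cx'])/i['fx']*d,(V-i['cy'])/i['fy']*d,d],-1)@E[:3,:3].T+E[:3,3]
m=np.zeros((384,512),bool);m[150:245,285:345]=1
q=P[m&(P[...,2]>.025)&(P[...,2]<.1)];r=cv2.minAreaRect(q[:,:2].astype('f4')*1000);print(len(q),r)
bar=q[q[:,2]<.05];tr=q[q[:,2]>.052];print('z',np.median(bar[:,2]),np.median(tr[:,2]),'cent',bar.mean(0),tr.mean(0))
m[:]=0;m[205:262,160:185]=1
q=P[m&(P[...,2]>.07)];print('lever',q[np.argsort(q[:,0])].round(3)[::3].tolist())
m[:]=0;m[150:265,150:200]=1
q=P[m&(abs(P[...,2]-.008)<.006)];r=cv2.minAreaRect(q[:,:2].astype('f4')*1000);print('cradle',r)
E
```

```text
FL [0.7393 0.2853 0.008 ]
FR [0.7348 0.1972 0.008 ]
NL [0.3971 0.2997 0.008 ]
NR [0.3952 0.2097 0.008 ]
knob [0.514  0.2497 0.1177]
hsend [ 0.493  -0.1508  0.0159]
tr [ 0.7013 -0.2348  0.0566]
bar [ 0.6025 -0.1944  0.0187]
613 ((608.9067993164062, -194.02113342285156), (40.671356201171875, 256.24407958984375), 66.96968078613281)
z 0.038658425259071594 0.0599734347403893 cent [ 0.59075073 -0.18607515  0.03813261] [ 0.70167807 -0.23368798  0.05973237]
lever [[0.325, 0.022, 1.431], [0.325, 0.022, 1.431], [0.408, 0.241, 0.093], [0.409, 0.265, 0.077], [0.411, 0.272, 0.09], [0.412, 0.239, 0.089], [0.412, 0.243, 0.086], [0.414, 0.272, 0.092], [0.414, 0.258, 0.085], [0.415, 0.265, 0.079], [0.415, 0.253, 0.08], [0.417, 0.273, 0.087], [0.417, 0.245, 0.092], [0.417, 0.258, 0.084], [0.418, 0.262, 0.081], [0.418, 0.238, 0.077], [0.42, 0.244, 0.095], [0.42, 0.258, 0.087], [0.421, 0.252, 0.084], [0.421, 0.275, 0.077], [0.422, 0.235, 0.076], [0.423, 0.264, 0.085], [0.423, 0.274, 0.081], [0.423, 0.243, 0.089], [0.424, 0.259, 0.079], [0.426, 0.266, 0.094], [0.426, 0.265, 0.086], [0.427, 0.262, 0.081],
[... 920 characters left out ...]
102], [0.497, 0.247, 0.109], [0.497, 0.253, 0.105], [0.5, 0.253, 0.107], [0.503, 0.254, 0.105], [0.505, 0.25, 0.113], [0.506, 0.241, 0.108], [0.508, 0.252, 0.115], [0.508, 0.262, 0.111], [0.509, 0.25, 0.111], [0.511, 0.246, 0.117], [0.511, 0.262, 0.111], [0.512, 0.25, 0.111], [0.513, 0.254, 0.123], [0.514, 0.249, 0.118], [0.514, 0.247, 0.113], [0.516, 0.261, 0.119], [0.517, 0.256, 0.115], [0.518, 0.25, 0.112], [0.519, 0.262, 0.118], [0.52, 0.259, 0.114], [0.521, 0.238, 0.114], [0.523, 0.256, 0.116], [0.523, 0.263, 0.113], [0.524, 0.245, 0.113], [0.527, 0.26, 0.11], [0.527, 0.252, 0.107]]
cradle ((574.723388671875, 261.880126953125), (383.1211853027344, 165.25013732910156), 2.699089765548706)
```

View pics/c1.png

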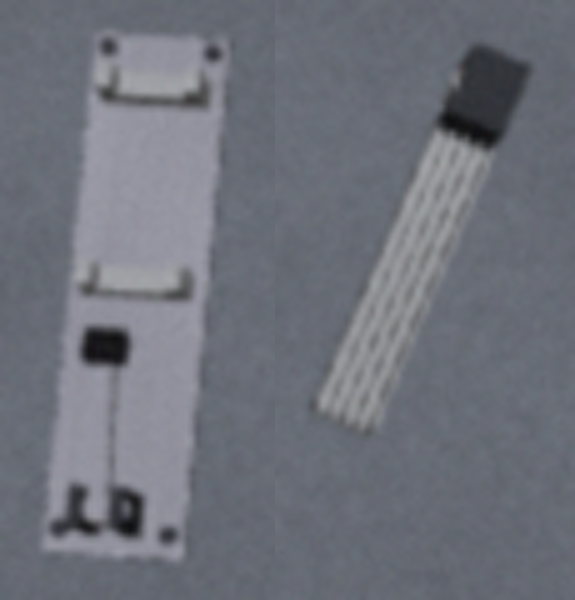

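The top view shows the cradle with its plate corners at about (265,245), (306,248), (248,406) and (292,408). The raised lever's knob is at (267,342). The heat sink runs from (470,365) to the transformer at (512,255). The side view shows the lever about 0.3 rad up. Next I fit the cradle frame and work out the first move.

```bash
cat >> h.py <<'E'
def goto(x,y,z,yd):
    "tool shift (mm) and spin to reach TCP x,y,z with tool y at yd degrees in the world"
    o=get_obs();M=R.from_euler('xyz',o['eef_rot']).as_matrix()
    s=M.T@(np.array([x,y,z])-o['ee_pos'])*1000
    c=np.degrees(np.arctan2(M[1,1],M[0,1]));print('shift',s.round(1),'spin',round(-np.radians((yd-c+180)%360-180),4),'ydir',round(c,2))
E
python3 - <<'E'
from h import *
uv=[(169,156.6),(195.6,158),(158.6,260),(186.4,261.2)]
W=np.array([world('top',None,u,v,.008)[:2] for u,v in uv]);L=np.array([[.14,.045],[.14,-.045],[-.205,.045],[-.205,-.045]])
print(W.round(4))
w=W-W.mean(0);l=L-L.mean(0);th=np.arctan2((l[:,0]*w[:,1]-l[:,1]*w[:,0]).sum(),(l*w).sum())
c,s=np.cos(th),np.sin(th);o=W.mean(0)-np.array([[c,-s],[s,c]])@L.mean(0)
print('yaw',np.degrees(th),'origin',o,'hinge',o-.18*np.array([c,s]),'bal',o+.035*np.array([c,s]))
goto(.513,.25,.2,87.7)
E
```

```text
[[0.7399 0.2874]
 [0.7373 0.1981]
 [0.3966 0.3001]
 [0.3949 0.2113]]
yaw -2.113416678974374 origin [0.59966649 0.24800067] hinge [0.41978893 0.25463866] bal [0.63464268 0.24670995]
shift [  19.1 -113.5  367.9] spin -0.3767 ydir 66.12
```

```bash
python3 -m handwheel '[[[0,-12,40],-0.08,-1],[[5,-26,85],-0.18,-1],[[8,-40,130],-0.27,-1],[[10,-55,175],-0.34,-1],[[10,-65,215],-0.377,-1]]' 20 && python3 -c "
from h import *
goto(.514,.251,.185,87.8)"
```

```text
time_s: 0.6
ee_pos: [0.394, 0.3544, 0.2086]
eef_rot: [-2.161, 1.569, -2.198]
force: [0.2, 1.6, 0.2]
grip_width: 0.0939
shift [ 23.6 -98.8 123.8] spin 0.001 ydir 87.86
```

```bash
python3 -m handwheel '[[[5,-25,31],0,-1],[[10,-50,62],0,-1],[[16,-75,93],0,-1],[[23.6,-98.8,123.8],0,-1],[[23.6,-98.8,123.8],0,-1]]' && python3 - <<'E'
from h import *
st()
p,d=snap('side','s2');i=camera_info('side')
cv2.imwrite('pics/s2c.png',cv2.resize(p[90:220,120:260],None,fx=4.5,fy=4.5,interpolation=cv2.INTER_CUBIC))
goto(.5145,.2512,.103,87.9)
E
```

```text
time_s: 1.1
ee_pos: [0.5159, 0.2479, 0.1834]
eef_rot: [-2.343, 1.567, -2.384]
force: [-0.9, 0.7, 0.7]
grip_width: 0.094
time_s 1.1
ee_pos [0.5159, 0.2479, 0.1834]
eef_rot [-2.343, 1.5668, -2.3842]
force [-0.9067, 0.6593, 0.6524]
grip_width 0.094
qpos [0.3846, 0.3823, 1.4969, -0.0015, 1.2662, -1.1445]
shift [80.9  1.9 -0. ] spin -0.0036 ydir 87.69
```

View pics/s2c.png

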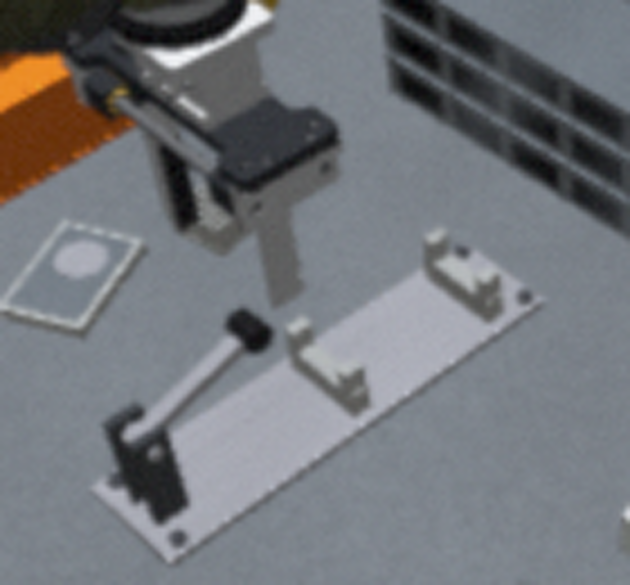

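The side crop shows the open jaws above and beyond the knob at crop (249,330). The hinge is at about (140,430).

```bash
python3 -m handwheel '[[[20,2,0],0,-1],[[40,2,0],0,-1],[[60,2,0],0,-1],[[78,2,0],0,-1],[[78,2,0],0,-1]]' && python3 - <<'E'
from h import *
i=camera_info('side');E=np.array(i['extrinsics'])
r=E[:3,:3]@np.array([(175.3-i['cx'])/i['fx'],(163.3-i['cy'])/i['fy'],1])
s=(.2512-E[1,3])/r[1];print('knob from side',(E[:3,3]+s*r).round(4))
st();goto(.5145,.2512,.103,87.9)
E
```

```text
time_s: 1.65
ee_pos: [0.5128, 0.2516, 0.1039]
eef_rot: [-2.593, 1.563, -2.632]
force: [0.0, -0.2, 0.2]
grip_width: 0.0939
knob from side [0.5182 0.2512 0.1008]
time_s 1.65
ee_pos [0.5128, 0.2516, 0.1039]
eef_rot [-2.5929, 1.5634, -2.6322]
force [0.0252, -0.2008, 0.1995]
grip_width 0.0939
qpos [0.3925, 0.4684, 1.5724, -0.001, 1.1081, -1.1386]
shift [ 0.9 -0.4  1.7] spin -0.0026 ydir 87.75
```

```bash
python3 -m handwheel '[[[2,0,1.5],0,0.3],[[2,0,1.5],0,1],[[2,0,1.5],0,1],[[2,0,1.5],0,1],[[2,0,1.5],0,1]]' 15 && python3 - <<'E'
from h import *
st()
E
```

```text
time_s: 2.15
ee_pos: [0.5144, 0.2516, 0.1023]
eef_rot: [-2.586, 1.564, -2.625]
force: [0.1, 0.2, 0.2]
grip_width: 0.0571
time_s 2.15
ee_pos [0.5144, 0.2516, 0.1023]
eef_rot [-2.5856, 1.564, -2.6248]
force [0.0834, 0.1689, 0.2164]
grip_width 0.0571
qpos [0.3914, 0.4731, 1.5697, -0.001, 1.1056, -1.1397]
```

```bash
python3 -m handwheel '[[[0,0,0],0,1],[[0,0,0],0,1],[[0,0,0],0,1],[[0,0,0],0,1],[[0,0,0],0,1]]' 15 && python3 - <<'E'
from h import *
st()
M=R.from_euler('xyz',get_obs()['eef_rot']).as_matrix();print(M.round(4))
p=np.array(get_obs()['ee_pos'])+[0,0,.005]
h=np.array([.4198,.2546,.075]);u=np.array([np.cos(np.radians(2.2)),-np.sin(np.radians(2.2)),0])
r0=np.hypot((p-h)@u,p[2]-.075);a0=np.arctan2(p[2]-.075,(p-h)@u);print(r0,a0)
for a in np.linspace(a0,1.571,11)[1:]:
    q=h+.1*np.cos(a)*u+[0,0,.1*np.sin(a)]; q0=h+.1*np.cos(a0)*u+[0,0,.1*np.sin(a0)]
    print(round(a,3),(M.T@(q-q0)*1000).round(1))
E
```

```text
time_s: 2.65
ee_pos: [0.5145, 0.2506, 0.1021]
eef_rot: [-2.42, 1.563, -2.459]
force: [0.3, -9.0, 1.0]
grip_width: 0.0258
time_s 2.65
ee_pos [0.5145, 0.2506, 0.1021]
eef_rot [-2.4198, 1.5625, -2.4594]
force [0.3384, -8.961, 0.9776]
grip_width 0.0258
qpos [0.3904, 0.4731, 1.5701, -0.0027, 1.1063, -1.1397]
[[-0.0064  0.0395  0.9992]
 [-0.0052  0.9992 -0.0396]
 [-1.     -0.0055 -0.0062]]
0.10004501195587903 0.3270607603344938
0.451 [-11.5  -0.1  -4.8]
0.576 [-22.3  -0.1 -11. ]
0.7 [-32.2  -0.2 -18.4]
0.825 [-41.1  -0.3 -27.1]
0.949 [-48.9  -0.3 -36.8]
1.073 [-55.5  -0.4 -47.3]
1.198 [-60.6  -0.4 -58.6]
1.322 [-64.4  -0.4 -70.5]
1.447 [-66.6  -0.5 -82.7]
1.571 [-67.3  -0.5 -95.1]
```

```bash
python3 -m handwheel '[[[-11.5,-0.5,-4.8],0,1],[[-22.3,-1,-11],0,1],[[-32.2,-1,-18.4],0,1],[[-41.1,-1,-27.1],0,1],[[-48.9,-1,-36.8],0,1]]' && cat > arc.py <<'E'
from h import *
o=st();M=R.from_euler('xyz',o['eef_rot']).as_matrix()
p=np.array(o['ee_pos'])+[0,0,.005]
h=np.array([.4198,.2546,.075]);u=np.array([np.cos(np.radians(2.2)),-np.sin(np.radians(2.2)),0])
a0=np.arctan2(p[2]-.075,(p-h)@u);print(np.hypot((p-h)@u,p[2]-.075),a0)
for a in np.linspace(a0,1.571,6)[1:]:
    q=h+.1*np.cos(a)*u+[0,0,.1*np.sin(a)]; v=M.T@(q-p)*1000
    print(round(a,3),v.round(1))
E
python3 arc.py
```

```text
time_s: 3.15
ee_pos: [0.4775, 0.2517, 0.152]
eef_rot: [-2.458, 1.564, -2.497]
force: [0.9, 5.6, -2.5]
grip_width: 0.0258
time_s 3.15
ee_pos [0.4775, 0.2517, 0.152]
eef_rot [-2.4578, 1.5636, -2.4973]
force [0.9244, 5.5858, -2.4901]
grip_width 0.0258
qpos [0.4181, 0.3463, 1.6237, -0.0017, 1.1786, -1.1125]
0.10029103306843963 0.9569329713539335
1.08 [ -6.1   0.6 -10.7]
1.203 [-11.2   0.6 -21.8]
1.325 [-14.8   0.5 -33.6]
1.448 [-17.    0.5 -45.6]
1.571 [-17.7   0.5 -57.9]
```

```bash
python3 -m handwheel '[[[-6.1,0.4,-10.7],0,1],[[-11.2,0.4,-21.8],0,1],[[-14.8,0.4,-33.6],0,1],[[-17.0,0.4,-45.6],0,1],[[-17.7,0.4,-57.9],0,1]]' && python3 arc.py
```

```text
time_s: 3.65
ee_pos: [0.419, 0.2543, 0.1705]
eef_rot: [-2.368, 1.564, -2.407]
force: [1.7, -3.7, 2.1]
grip_width: 0.0258
time_s 3.65
ee_pos [0.419, 0.2543, 0.1705]
eef_rot [-2.3678, 1.564, -2.4074]
force [1.7318, -3.7067, 2.0977]
grip_width 0.0258
qpos [0.4717, 0.2192, 1.7421, -0.0019, 1.1868, -1.0588]
0.10046403981097969 1.5787787127151565
1.577 [0.5 0.3 0.2]
1.576 [0.5 0.3 0.3]
1.574 [0.5 0.3 0.5]
1.573 [0.5 0.3 0.6]
1.571 [0.5 0.3 0.8]
```

```bash
python3 -m handwheel '[[[0.4,0,0.5],0,1],[[0.4,0,0.5],0,1],[[0.4,0,0.5],0,-1],[[0.4,0,0.5],0,-1],[[0.4,0,0.5],0,-1]]' && python3 -m handwheel '[[[0,0,0],0,-1],[[0,0,0],0,-1],[[-20,0,0],0,-1],[[-50,0,0],0,-1],[[-80,0,0],0,-1]]' && python3 -c "
from h import *
goto(.45,.05,.27,87.8)"
```

```text
time_s: 4.15
ee_pos: [0.4194, 0.2544, 0.1696]
eef_rot: [-2.431, 1.563, -2.47]
force: [-0.2, 0.0, -0.5]
grip_width: 0.0464
time_s: 4.65
ee_pos: [0.4196, 0.2546, 0.2504]
eef_rot: [-2.46, 1.562, -2.5]
force: [0.2, -0.2, 0.4]
grip_width: 0.0866
shift [ -18.7 -203.3   38.4] spin -0.0013 ydir 87.73
```

```bash
python3 -m handwheel '[[[-10,-40,8],0,-1],[[-10,-80,16],0,-1],[[-10,-120,24],0,-1],[[-10,-165,32],0,-1],[[-10,-203,38],0,-1]]' && python3 - <<'E'
from h import *
a,d=snap('top','t3');b,e=snap('side','s3')
A=cv2.resize(a[215:275,145:205],None,fx=6.6,fy=6.6,interpolation=cv2.INTER_CUBIC)
B=cv2.resize(b[130:220,130:220],None,fx=4.4,fy=4.4,interpolation=cv2.INTER_CUBIC)
cv2.imwrite('pics/c3.png',np.hstack([A,B]))
for n,D,(v0,v1,u0,u1) in(('top',d,(215,275,145,205)),('side',e,(130,220,130,220))):
    i=camera_info(n);E=np.array(i['extrinsics']);V,U=np.mgrid[0:384,0:512]
    P=np.stack([(U-i['cx'])/i['fx']*D,(V-i['cy'])/i['fy']*D,D],-1)@E[:3,:3].T+E[:3,3]
    P=P[v0:v1,u0:u1].reshape(-1,3);P=P[(abs(P[:,0]-.42)<.08)&(abs(P[:,1]-.2546)<.05)]
    for lo,hi in((.165,.2),(.125,.155),(.095,.125)):
        q=P[(P[:,2]>lo)&(P[:,2]<hi)]
        if len(q):print(n,lo,len(q),np.median(q,0).round(4),q.min(0).round(4),q.max(0).round(4))
goto(.643,-.209,.15,66.9)
E
```

```text
time_s: 5.15
ee_pos: [0.4496, 0.0484, 0.2613]
eef_rot: [-2.438, 1.563, -2.478]
force: [1.2, -0.2, -0.5]
grip_width: 0.0937
top 0.165 76 [0.4285 0.2542 0.1838] [0.4188 0.2418 0.1752] [0.4391 0.2676 0.1903]
top 0.125 2 [0.4247 0.2498 0.1274] [0.4201 0.249  0.1252] [0.4293 0.2506 0.1296]
top 0.095 14 [0.4205 0.2502 0.1099] [0.4185 0.2487 0.0996] [0.4281 0.2612 0.1246]
side 0.165 87 [0.425  0.2472 0.1806] [0.4164 0.2384 0.165 ] [0.4377 0.2656 0.1852]
side 0.125 46 [0.422  0.2481 0.1403] [0.418  0.2456 0.125 ] [0.4305 0.2587 0.155 ]
side 0.095 40 [0.4199 0.2483 0.109 ] [0.4162 0.2457 0.0961] [0.4275 0.2609 0.1246]
shift [ 111.4 -246.7  204.8] spin 0.3595 ydir 87.5
```

View pics/c3.png

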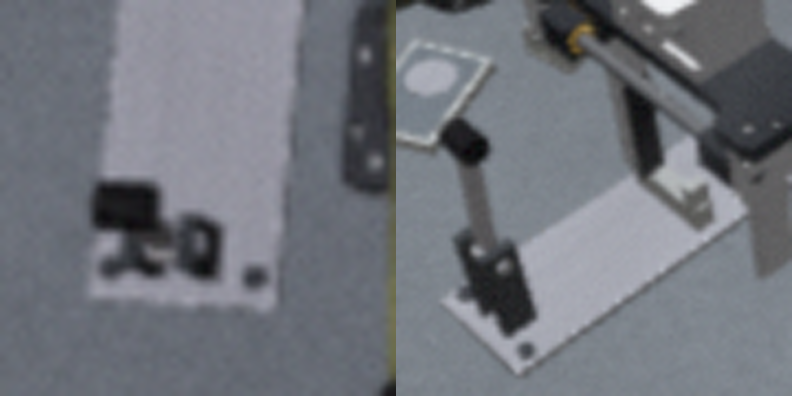

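```bash
cat > fit.py <<'E'
from h import *
from scipy.optimize import least_squares
I={n:camera_info(n) for n in('top','side')}
def proj(n,P):
    i=I[n];E=np.linalg.inv(np.array(i['extrinsics']));c=E[:3,:3]@P+E[:3,3]
    return np.array([c[0]/c[2]*i['fx']+i['cx'],c[1]/c[2]*i['fy']+i['cy']])
u=np.array([np.cos(np.radians(2.15)),-np.sin(np.radians(2.15)),0])
def knob(hx,hy,a): return np.array([hx,hy,.075])+.1*np.cos(a)*u+[0,0,.1*np.sin(a)]
def fit(m1,m2,ts=('top','side')):
    f=lambda p:np.concatenate([proj(n,knob(p[0],p[1],p[2+k]))-m[n] for k,m in((0,m1),(1,m2)) for n in ts])
    r=least_squares(f,[.42,.2546,.33,1.5]);return r.x.round(4),r.fun.round(1)
m1={'top':(171,219.4),'side':(175.3,163.3)}
E
python3 - <<'E'
from fit import *
m2={'top':(164.1,246.2),'side':(145.5,161.8)}
print(fit(m1,m2),fit(m1,m2,('top',)),fit(m1,m2,('side',)))
for a in(1.45,1.5,1.571):print(a,proj('top',knob(.4198,.2546,a)).round(1),proj('side',knob(.4198,.2546,a)).round(1))
# automatic dark-blob centroid
for n,f,(v0,v1,u0,u1) in(('top','t3',(238,253,155,173)),('side','s3',(153,170,138,153))):
    p=cv2.imread(f'pics/{f}.png').max(2)[v0:v1,u0:u1];d=np.load(f'pics/{f}.npy')
    v,w=np.nonzero(p<60);print(n,len(v),u0+w.mean(),v0+v.mean(),w.min()+u0,w.max()+u0,v.min()+v0,v.max()+v0)
E
```

```text
(array([0.4199, 0.2539, 0.2827, 1.4843]), array([ 0.5, -0.4, -0.5,  0.1,  0.3, -0.4, -0.6, -0.2])) (array([0.4192, 0.2547, 0.3219, 1.4902]), array([ 0., -0.,  0.,  0.])) (array([0.4209, 0.2521, 0.2948, 1.4881]), array([0., 0., 0., 0.]))
1.45 [164.3 244.6] [145.8 160.9]
1.5 [164.1 246.3] [144.2 161.8]
1.571 [163.8 248.8] [142. 163.]
top 78 164.16666666666666 246.74358974358975 159 170 243 252
side 72 145.09722222222223 162.02777777777777 140 150 157 167
```

Pixel fits from both cameras put the lever at about 1.49 rad, with hinge x at 0.420. The knob crept about 8 mm in the jaws, so I'll regrip and finish the swing.

```bash
python3 -c "
from h import *
goto(.428,.2542,.25,87.8)" ; python3 -m handwheel '[[[5,40,-3],0,-1],[[8,85,-8],0,-1],[[10,130,-15],0,-1],[[10,170,-22],0,-1],[[11,204,-30],0,-1]]' && python3 -c "
from h import *
goto(.428,.2542,.1697,87.8)"
```

```text
shift [ 10.3 206.1 -30.8] spin -0.0053 ydir 87.5
time_s: 5.75
ee_pos: [0.4279, 0.2547, 0.2492]
eef_rot: [-2.436, 1.562, -2.478]
force: [0.2, -0.3, -0.9]
grip_width: 0.0938
shift [79.5 -0.1  0.6] spin -0.0042 ydir 87.56
```

```bash
python3 -m handwheel '[[[20,0,0.5],0,-1],[[45,0,0.5],0,-1],[[65,0,0.5],0,-1],[[79.5,0,0.6],0,0],[[79.5,0,0.6],0,1]]' 25 && python3 -m handwheel '[[[0,0,0],0,1],[[0,0,0],0,1],[[0,0,0],0,1],[[0,0,0],0,1],[[0,0,0],0,1]]' && python3 -m handwheel '[[[0,0,0],0,1],[[0,0,0],0,1],[[0,0,0],0,1],[[0,0,0],0,1],[[0,0,0],0,1]]' && python3 -c "
from h import *
goto(.4193,.2543,.1697,87.8)"
```

```text
time_s: 6.25
ee_pos: [0.4269, 0.2544, 0.168]
eef_rot: [-2.504, 1.559, -2.546]
force: [-1.2, -0.6, 0.4]
grip_width: 0.0812
time_s: 6.75
ee_pos: [0.427, 0.2545, 0.1683]
eef_rot: [-2.497, 1.56, -2.539]
force: [0.4, 0.5, 0.3]
grip_width: 0.0412
time_s: 7.25
ee_pos: [0.4271, 0.2541, 0.1684]
eef_rot: [-2.443, 1.559, -2.486]
force: [0.2, -4.7, 2.9]
grip_width: 0.0259
shift [-1.2 -0.1 -7.8] spin -0.0039 ydir 87.58
```

```bash
python3 -m handwheel '[[[0,0,-3],0,1],[[-0.3,0,-6],0,1],[[-0.5,0,-8.7],0,1],[[-0.5,0,-8.7],0,1],[[-0.5,0,-8.7],0,1]]' && python3 -m handwheel '[[[0,0,0],0,-1],[[0,0,0],0,-1],[[0,0,0],0,-1],[[0,0,0],0,-1],[[0,0,0],0,-1]]' && python3 -m handwheel '[[[0,0,0],0,-1],[[-20,0,0],0,-1],[[-50,0,0],0,-1],[[-85,0,0],0,-1],[[-85,0,0],0,-1]]' && python3 -c "
from h import *
goto(.47,.0,.26,80)"
```

```text
time_s: 7.75
ee_pos: [0.4181, 0.2543, 0.1688]
eef_rot: [-2.458, 1.558, -2.5]
force: [1.4, -3.8, -2.8]
grip_width: 0.0254
time_s: 8.25
ee_pos: [0.4181, 0.2544, 0.1688]
eef_rot: [-2.463, 1.558, -2.505]
force: [-1.0, -0.8, 0.8]
grip_width: 0.0625
time_s: 8.75
ee_pos: [0.4201, 0.2557, 0.2581]
eef_rot: [-2.273, 1.565, -2.315]
force: [0.2, 0.2, -0.1]
grip_width: 0.094
shift [  -1.  -253.4   60.6] spin 0.1324 ydir 87.58
```

```bash
python3 -m handwheel '[[[0,-45,10],0,-1],[[0,-95,20],0.03,-1],[[0,-140,33],0.06,-1],[[0,-190,46],0.1,-1],[[0,-240,60],0.13,-1]]' && python3 - <<'E'
from fit import *
a,d=snap('top','t4');b,e=snap('side','s4')
A=cv2.resize(a[215:275,145:205],None,fx=6.6,fy=6.6,interpolation=cv2.INTER_CUBIC)
B=cv2.resize(b[130:220,130:220],None,fx=4.4,fy=4.4,interpolation=cv2.INTER_CUBIC)
cv2.imwrite('pics/c4.png',np.hstack([A,B]));m={}
for n,p,(v0,v1,u0,u1) in(('top',a,(238,256,155,173)),('side',b,(153,171,134,153))):
    v,w=np.nonzero(p.max(2)[v0:v1,u0:u1]<60);m[n]=(u0+w.mean(),v0+v.mean());print(n,len(v),m[n],w.min()+u0,w.max()+u0,v.min()+v0,v.max()+v0)
print(fit(m1,m),fit(m1,m,('top',)),fit(m1,m,('side',)))
st();goto(.643,-.209,.15,66.9)
E
```

```text
time_s: 9.25
ee_pos: [0.469, 0.0149, 0.2586]
eef_rot: [-2.164, 1.565, -2.338]
force: [1.1, 0.4, -0.2]
grip_width: 0.0943
top 79 (np.float64(163.91139240506328), np.float64(249.69620253164558)) 159 169 246 255
side 71 (np.float64(142.56338028169014), np.float64(163.43661971830986)) 137 147 159 168
(array([0.4199, 0.2537, 0.286 , 1.5813]), array([ 0.6, -0.4, -0.5,  0.1,  0.2, -0.5, -0.6, -0. ])) (array([0.4198, 0.2542, 0.3517, 1.595 ]), array([-0.,  0.,  0.,  0.])) (array([0.421 , 0.2523, 0.2924, 1.5813]), array([0., 0., 0., 0.]))
time_s 9.35
ee_pos [0.4696, 0.0123, 0.2582]
eef_rot [-2.144, 1.5642, -2.3227]
force [0.1403, -0.0596, -0.4007]
grip_width 0.0941
qpos [-0.0491, 0.0921, 1.6781, -0.0051, 1.3756, -1.4401]
shift [ 108.5 -186.3  210.3] spin 0.2244 ydir 79.76
```

View pics/c4.png

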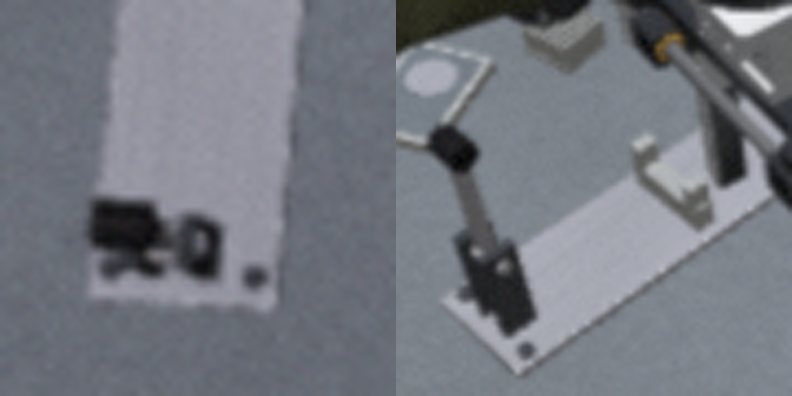

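The lever now reads about 1.58 rad, with the knob at top (164,249.5) and side (142.5,163.4), so it is upright. Next is the heat sink.

```bash
python3 -m handwheel '[[[5,-30,35],0.05,-1],[[15,-62,72],0.1,-1],[[30,-95,108],0.15,-1],[[45,-128,145],0.2,-1],[[60,-160,182],0.224,-1]]' && python3 -m handwheel '[[[5,-12,14],0,-1],[[15,-24,27],0,-1],[[30,-24,27],0,-1],[[40,-24,27],0,-1],[[40,-24,27],0,-1]]' && python3 - <<'E'
from h import *
st();goto(.643,-.209,.021,66.9)
a,d=snap('top','t5');b,e=snap('side','s5')
A=cv2.resize(a[150:250,270:350],None,fx=5,fy=5,interpolation=cv2.INTER_CUBIC)
B=cv2.resize(b[190:290,255:375],None,fx=3.3,fy=5*1.0,interpolation=cv2.INTER_CUBIC)
B=cv2.resize(b[190:290,255:375],None,fx=3.3,fy=3.3,interpolation=cv2.INTER_CUBIC);B=cv2.copyMakeBorder(B,0,500-B.shape[0],0,0,cv2.BORDER_CONSTANT)
cv2.imwrite('pics/c5.png',np.hstack([A,B]))
E
```

```text
time_s: 9.85
ee_pos: [0.6184, -0.1755, 0.1984]
eef_rot: [-2.001, 1.564, -2.405]
force: [0.6, 0.4, -0.4]
grip_width: 0.094
time_s: 10.35
ee_pos: [0.6327, -0.2069, 0.1565]
eef_rot: [-2.345, 1.562, -2.748]
force: [-0.1, -0.1, 0.3]
grip_width: 0.094
time_s 10.35
ee_pos [0.6327, -0.2069, 0.1565]
eef_rot [-2.3449, 1.5624, -2.7481]
force [-0.1087, -0.142, 0.2682]
grip_width 0.094
qpos [-0.3688, 0.6142, 1.217, -0.006, 1.3165, -1.5349]
shift [135.4   2.9  11.1] spin -0.0 ydir 66.9
```

View pics/c5.png

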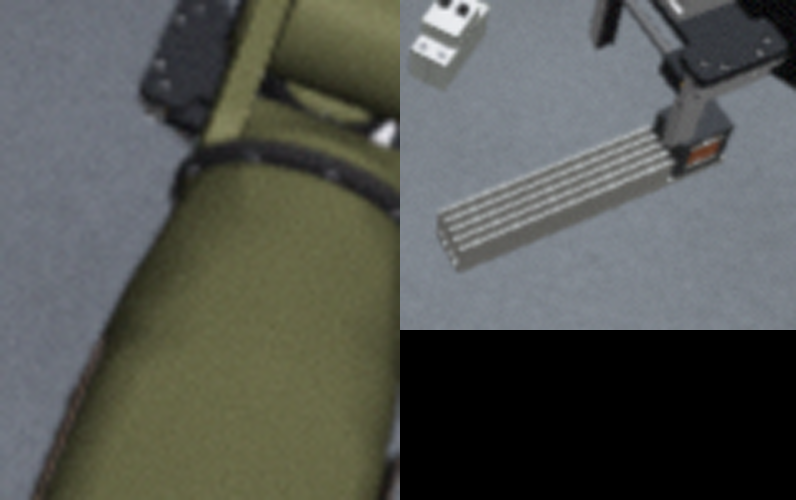

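```bash
python3 - <<'E'
from h import *
for u,v,z in((267.1,255.2,.04),(273.2,266.4,.04),(355.9,228.8,.06)):
    w=world('side',None,u,v,z);c,s=np.cos(np.radians(-23.1)),np.sin(np.radians(-23.1));q=w[:2]-[.611,-.195]
    print(w.round(4),'in hs frame',round(c*q[0]+s*q[1],4),round(-s*q[0]+c*q[1],4))
d=np.load('pics/top1.npy')
# top view crop c1: end corners and transformer corners
for u,v,z in((320-275,405,.04),(372-275,430,.04),(478-275,45,.06),(530-275,65,.06)):
    w=world('top',None,285+u/5,150+v/5,z);q=w[:2]-[.611,-.195];print(w.round(4),round(c*q[0]+s*q[1],4),round(-s*q[0]+c*q[1],4))
E
python3 -m handwheel '[[[20,3,6],0,-1],[[40,3,11],0,-1],[[60,3,11],0,-1],[[70,3,11],0,-1],[[70,3,11],0,-1]]'
```

```text
[ 0.4957 -0.1336  0.04  ] in hs frame -0.1301 0.0113
[ 0.4815 -0.167   0.04  ] in hs frame -0.1301 -0.025
[ 0.7137 -0.2667  0.06  ] in hs frame 0.1225 -0.0256
[ 0.4959 -0.1284  0.04  ] -0.132 0.0161
[ 0.4808 -0.1612  0.04  ] -0.133 -0.02
[ 0.7292 -0.2279  0.06  ] 0.1216 0.0161
[ 0.7166 -0.2612  0.06  ] 0.1231 -0.0195
time_s: 10.95
ee_pos: [0.6439, -0.2089, 0.0873]
eef_rot: [-2.272, 1.563, -2.675]
force: [-0.7, 0.7, 0.9]
grip_width: 0.0935
```

```bash
python3 -c "
from h import *
goto(.6406,-.2109,.021,66.9)"
```

```text
shift [66.3 -2.7 -1.9] spin 0.0001 ydir 66.91
```

```bash
python3 -m handwheel '[[[15,-2.7,-2],0,-1],[[30,-2.7,-2],0,-1],[[45,-2.7,-2],0,-1],[[58,-2.7,-2],0,-1],[[65,-2.7,-2],0,-1]]' 50 && python3 -m handwheel '[[[0,0,0],0,-1],[[0,0,0],0,-0.2],[[0,0,0],0,1],[[0,0,0],0,1],[[0,0,0],0,1]]' 50 && python3 -m handwheel '[[[0,0,0],0,1],[[0,0,0],0,1],[[0,0,0],0,1],[[0,0,0],0,1],[[0,0,0],0,1]]' 50 && python3 -c "
from h import *
st();goto(.6406,-.2109,.021,66.9)"
```

```text
time_s: 11.45
ee_pos: [0.64, -0.2107, 0.0204]
eef_rot: [-2.421, 1.562, -2.824]
force: [-0.7, -0.1, -0.3]
grip_width: 0.0941
time_s: 11.95
ee_pos: [0.6402, -0.2107, 0.0208]
eef_rot: [-2.373, 1.562, -2.776]
force: [-0.7, -0.3, 0.7]
grip_width: 0.0652
time_s: 12.45
ee_pos: [0.6403, -0.2105, 0.021]
eef_rot: [-2.386, 1.562, -2.789]
force: [0.6, 2.6, 1.6]
grip_width: 0.0398
time_s 12.45
ee_pos [0.6403, -0.2105, 0.021]
eef_rot [-2.3856, 1.5625, -2.7887]
force [0.6368, 2.6295, 1.6279]
grip_width 0.0398
qpos [-0.3699, 0.7797, 1.2774, -0.0062, 1.0908, -1.5347]
shift [-0.  -0.2  0.4] spin 0.0 ydir 66.9
```

Gripped at 40 mm. I'll lift slowly, then check the moment.

```bash
python3 -m handwheel '[[[-4,0,0],0,1],[[-10,0,0],0,1],[[-18,0,0],0,1],[[-26,0,0],0,1],[[-34,0,0],0,1]]' 60 && python3 -m handwheel '[[[-12,0,0],0,1],[[-30,0,0],0,1],[[-50,0,0],0,1],[[-70,0,0],0,1],[[-85,0,0],0,1]]' && python3 - <<'E'
from h import *
o=st();print('moment',np.round(o['moment'],3))
b,e=snap('side','s6');cv2.imwrite('pics/c6.png',cv2.resize(b[140:290,240:400],None,fx=3.5,fy=3.5,interpolation=cv2.INTER_CUBIC))
E
```

```text
time_s: 12.95
ee_pos: [0.6407, -0.2105, 0.0558]
eef_rot: [-2.355, 1.563, -2.758]
force: [0.2, 0.8, -6.0]
grip_width: 0.0396
time_s: 13.45
ee_pos: [0.6416, -0.2103, 0.1431]
eef_rot: [-2.188, 1.564, -2.591]
force: [0.9, 0.4, -7.0]
grip_width: 0.0396
time_s 13.45
ee_pos [0.6416, -0.2103, 0.1431]
eef_rot [-2.1878, 1.5638, -2.5909]
force [0.9037, 0.397, -6.9861]
grip_width 0.0396
qpos [-0.3689, 0.6463, 1.1977, -0.0058, 1.3019, -1.535]
moment [-0.003 -0.044 -0.009]
```

View pics/c6.png

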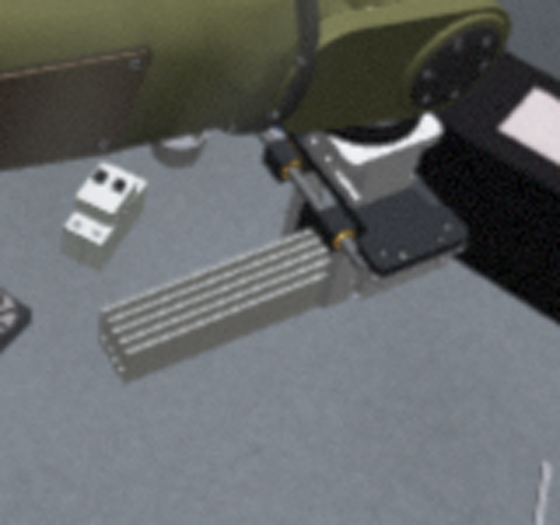

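The heat sink is lifted and looks level. The moment about the grip is about 0.04 N m, so it is close to balance. Next I measure its level and where the grip sits.

```bash
cat > lev.py <<'E'
from h import *
def cloud(n,d):
    i=camera_info(n);E=np.array(i['extrinsics']);V,U=np.mgrid[0:384,0:512]
    return (np.stack([(U-i['cx'])/i['fx']*d,(V-i['cy'])/i['fy']*d,d],-1)@E[:3,:3].T+E[:3,3]).reshape(-1,3)[d.ravel()>0]
def lev(n,d,o=None):
    "bar top / extents in a frame at the grasp point with x along the heat sink"
    o=o or get_obs();M=R.from_euler('xyz',o['eef_rot']).as_matrix();p=np.array(o['ee_pos'])+[0,0,.005]
    x=np.array([M[1,1],-M[0,1],0]);x/=np.linalg.norm(x);y=np.array([-x[1],x[0],0])
    P=cloud(n,d)-p;L=np.stack([P@x,P@y,P[:,2]],1)
    q=L[(L[:,0]>-.2)&(L[:,0]<-.03)&(abs(L[:,1])<.045)&(abs(L[:,2])<.05)]
    print('n',len(q),'end x pct',np.percentile(q[:,0],[0,.5,1,2]).round(4))
    t=[]
    for a in np.arange(-.165,-.03,.015):
        s=q[abs(q[:,0]-a)<.0075]
        if len(s)>15:
            top=np.percentile(s[:,2],92);k=s[s[:,2]>top-.012];t.append((a,top,np.percentile(s[:,1],3),np.percentile(s[:,1],97)))
    t=np.array(t);print(t.round(4).tolist());print('pitch slope',np.polyfit(t[:,0],t[:,1],1)[0],'yaw slope',np.polyfit(t[:,0],t[:,2],1)[0])
E
python3 - <<'E'
from lev import *
lev('side',np.load('pics/s6.npy'))
goto(.6346,.2472,.16,87.85)
E
```

```text
n 1208 end x pct [-0.165  -0.1648 -0.1646 -0.1644]
[[-0.165, 0.0103, -0.0209, 0.0188], [-0.15, 0.0115, -0.0209, 0.0182], [-0.135, 0.0114, -0.021, 0.0181], [-0.12, 0.0113, -0.0213, 0.0181], [-0.105, 0.0117, -0.0209, 0.0178], [-0.09, 0.0114, -0.0211, 0.0183], [-0.075, 0.0115, -0.0212, 0.0175], [-0.06, 0.0116, -0.0211, 0.0175], [-0.045, 0.0119, -0.0211, 0.0176], [-0.03, 0.0115, -0.0215, 0.0176]]
pitch slope 0.0062172336146789995 yaw slope -0.002705006391097073
shift [ -16.6  418.  -186.7] spin -0.3656 ydir 66.9
```

The grip is exactly at +35 mm, since the bare end reads 165 mm away, and the slope is 0.4° or less. Next I carry it to the cradle.

```bash
python3 -m handwheel '[[[-5,12,-5],0,1],[[-12,35,-15],-0.04,1],[[-20,65,-29],-0.08,1],[[-24,97,-43],-0.12,1],[[-24,130,-58],-0.16,1]]' && python3 -c "
from h import *
goto(.6346,.2472,.16,87.85)"
```

```text
time_s: 14.0
ee_pos: [0.6397, -0.0662, 0.1691]
eef_rot: [-1.889, 1.565, -2.131]
force: [0.3, 0.3, -7.3]
grip_width: 0.0396
shift [  7.7 303.1 -79.9] spin -0.204 ydir 76.16
```

```bash
python3 -m handwheel '[[[0,30,-8],-0.03,1],[[0,62,-16],-0.07,1],[[0,95,-25],-0.11,1],[[0,130,-34],-0.15,1],[[0,160,-42],-0.18,1]]' && python3 -c "
from h import *
goto(.6346,.2472,.16,87.85)"
```

```text
time_s: 14.5
ee_pos: [0.6364, 0.1018, 0.1679]
eef_rot: [-2.235, 1.565, -2.294]
force: [0.7, -0.5, -4.9]
grip_width: 0.0395
shift [  7.2 145.1 -10.4] spin -0.0216 ydir 86.61
```

```bash
python3 -m handwheel '[[[2,35,-2],-0.01,1],[[5,75,-5],-0.02,1],[[9,110,-7],-0.02,1],[[13,135,-9],-0.02,1],[[14,145,-10.4],-0.02,1]]' && python3 -m handwheel '[[[0,0,0],0,1],[[0,0,0],0,1],[[0,0,0],0,1],[[0,0,0],0,1],[[0,0,0],0,1]]' && python3 - <<'E'
from lev import *
o=st();print(R.from_euler('xyz',o['eef_rot']).as_matrix()[:,0].round(4));goto(.6346,.2472,.153,87.85)
b,e=snap('side','s7');lev('side',e)
cv2.imwrite('pics/c7.png',cv2.resize(b[80:240,110:310],None,fx=3.5,fy=3.5,interpolation=cv2.INTER_CUBIC))
E
```

```text
time_s: 15.0
ee_pos: [0.6332, 0.2501, 0.1519]
eef_rot: [-2.433, 1.563, -2.47]
force: [0.5, -0.1, -6.4]
grip_width: 0.0397
time_s: 15.5
ee_pos: [0.6334, 0.2494, 0.1521]
eef_rot: [-2.413, 1.563, -2.45]
force: [-0.1, 0.4, -6.5]
grip_width: 0.0394
time_s 15.5
ee_pos [0.6334, 0.2494, 0.1521]
eef_rot [-2.4128, 1.5635, -2.4503]
force [-0.0892, 0.3696, -6.5061]
grip_width 0.0394
qpos [0.3222, 0.6529, 1.1656, -0.0027, 1.3299, -1.2104]
[-0.0057 -0.0047 -1.    ]
shift [-0.9 -2.1  1.3] spin 0.0 ydir 87.85
n 926 end x pct [-0.1653 -0.1649 -0.1644 -0.1639]
[[-0.165, 0.0123, -0.021, 0.0192], [-0.15, 0.0135, -0.0226, 0.0185], [-0.135, 0.0134, -0.0213, 0.0177], [-0.12, 0.0136, -0.022, 0.0176], [-0.105, 0.0138, -0.0213, 0.0171], [-0.09, 0.0137, -0.0222, 0.0171], [-0.075, 0.0134, -0.0221, 0.0178], [-0.06, 0.0136, -0.0226, 0.0181], [-0.045, 0.0139, -0.0229, 0.0175], [-0.03, 0.0139, -0.0215, 0.0184]]
pitch slope 0.006493105680773533 yaw slope -0.005988222711818489
```

View pics/c7.png

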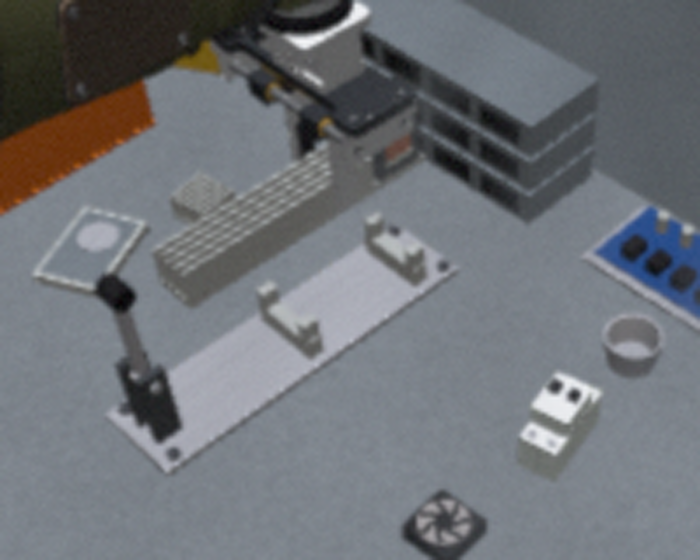

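```bash
python3 - <<'E'
from h import *
c,s=np.cos(np.radians(-2.15)),np.sin(np.radians(-2.15))
for u,v in((141.4,197.1),(159.1,214.3),(240.9,156.6)):
    w=world('side',None,u,v,.008);q=w[:2]-[.5997,.2478];print(w.round(4),round(c*q[0]+s*q[1],4),round(-s*q[0]+c*q[1],4))
E
python3 -m handwheel '[[[-1,-1,0.6],0,1],[[-1,-2,1.3],0,1],[[-1,-2,1.3],0,1],[[-1,-2,1.3],0,1],[[-1,-2,1.3],0,1]]'; python3 -c "
from h import *
import time
o=st();goto(.6346,.2472,.153,87.85);print(np.round(o['joint_vel'],4))"
```

```text
[0.4021 0.296  0.008 ] -0.1993 0.0408
[0.3976 0.2047 0.008 ] -0.2004 -0.0507
[0.7371 0.1916 0.008 ] 0.1394 -0.051
time_s: 16.05
ee_pos: [0.6345, 0.2475, 0.153]
eef_rot: [-2.429, 1.563, -2.466]
force: [0.4, 0.2, -6.1]
grip_width: 0.0398
time_s 16.05
ee_pos [0.6345, 0.2475, 0.153]
eef_rot [-2.4293, 1.5633, -2.4665]
force [0.4126, 0.1913, -6.1361]
grip_width 0.0398
qpos [0.3191, 0.6532, 1.163, -0.0027, 1.3324, -1.2138]
shift [ 0.  -0.3  0.1] spin 0.0003 ydir 87.87
[ 0.0005  0.001  -0.     -0.0003 -0.0017  0.    ]
```

```bash
python3 -m handwheel '[[[0,0,0],0,1],[[0,0,0],0,1],[[0,0,0],0,1],[[0,0,0],0,1],[[0,0,0],0,1]]' && python3 -c "
from h import *
print(hand_in())"
```

```text
time_s: 16.55
ee_pos: [0.6345, 0.2475, 0.153]
eef_rot: [-2.428, 1.563, -2.465]
force: [0.2, -0.5, -5.3]
grip_width: 0.0397
the job is handed in; nothing more can be done
None
```

I stood the lever up first, then picked up the heat sink by its balance point. I handed in at 16.6 s with the arm still holding it over the cradle, bare finned end towards the lever.

**Lever:** it first stopped at about 1.49 rad because the knob crept in the jaws, so I regripped it and finished the swing. After that the two cameras together gave 1.58 rad (1.595 top alone, 1.581 side alone), against 1.571 for straight up. The last side picture still shows it upright.

**Heat sink:**
- **Grip:** it is held at +35 mm (the bare end measured 165 mm from the grip) with 60 N. The opening stayed at about 39.7 mm, so I saw no slip.
- **Level:** the measured slope is about 0.006 rad, or 0.4°. The tool itself has a similar tilt of about 0.4°, which these moves cannot take out.
- **Height:** by calculation the underside is at about 132 mm. That is about 102 mm above the slot floors, or about 82 mm above the tops of the cheeks. I took "above the supports" to mean above the slot floors.
- **Centring:** the arm is within 0.5 mm of my estimated centre, and its heading matches the cradle's fitted yaw to within 0.1°.

**Disagreement:** the side camera puts the cradle about 5 mm to one side (y) of the top-camera fit. It showed the heat sink about 2 mm off the same way, so about 3 mm is unexplained. I kept the top-camera position because it agreed with where the jaws had centred on the lever knob.

**Other objects:** I did not knowingly touch anything else. The items visible in the last side picture look undisturbed, but I did not re-measure them.

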